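# Clear the enlarger easel: sort films and lens into their boxes

## Task

Clear the films and the lens off the enlarger's easel: stand the two 35 mm cassettes in the yellow tray, the two rolls of 120 film in the cardboard box and the lens, glass up, in the blue-lined lens case. Set each one down upright on the bottom of its container, without letting it drop, and leave the focus finder standing where it is on the easel.

Things in the scene. Friction and masses are not known exactly. Their poses are not given: they have to be found in the camera images.
- cassette_green: 35 mm film cassette, green shell, standing: cylinder 25 mm across, 44 mm tall, plus a grey spool knob (11 mm across, 5 mm high) on top. A lip 4.5 mm thick runs up its side, out along body +x to 18.5 mm from the axis: grip across body y. Origin: centre of underside, z up; any yaw. 28 g. Starts upright on the easel's white bed, 16 mm above the table.
- cassette_orange: 35 mm film cassette, orange shell, standing: cylinder 25 mm across, 44 mm tall, plus a grey spool knob (11 mm across, 5 mm high) on top. A lip 4.5 mm thick runs up its side, out along body +x to 18.5 mm from the axis: grip across body y. Origin: centre of underside, z up; any yaw. 28 g. Starts upright on the easel's white bed, 16 mm above the table.
- roll_white: Roll of 120 film, white paper, pale grey flanges, standing on end: 62 mm tall, end flanges 25 mm across and 1.5 mm thick, paper 23 mm across between them. Origin: centre of its underside, z up its axis; round, yaw does not matter. About 32 g. Starts upright on the easel's white bed, 16 mm above the table.
- roll_blue: Roll of 120 film, blue paper with a pale band, blue flanges, standing on end: 62 mm tall, end flanges 25 mm across and 1.5 mm thick, paper 23 mm across between them. Origin: centre of its underside, z up its axis; round, yaw does not matter. About 32 g. Starts upright on the easel's white bed, 16 mm above the table.
- lens: Enlarging lens, black barrel with aluminium ring, violet glass on top, standing on its brass mount: 46 mm across from 5 to 33 mm height (grip here), 42 mm across above, 42 mm tall. Origin: centre of its underside, z up its axis; round, yaw does not matter. About 160 g. Starts upright on the easel's white bed, 16 mm above the table.
- film_tray: Yellow plastic tray for the 35 mm cassettes, empty, 26 mm high, 110 mm (its x) by 130 mm (its y) outside, walls 4 mm, inner floor 4 mm above the table. Origin: centre of underside. Fixed, at one of four places beside the easel that are exchanged at each start (a white tray of steel film clips, same size, not needed, has the fourth).
- roll_box: Open brown cardboard box for the 120 rolls, empty, 34 mm high, 110 mm (its x) by 130 mm (its y) outside, walls 4 mm, inner floor 4 mm above the table. Origin: centre of underside. Fixed, at one of four places beside the easel that are exchanged at each start.
- lens_case: Open black lens case lined with dark blue felt, empty, 22 mm high, 110 mm (its x) by 130 mm (its y) outside, walls 4 mm, inner floor 4 mm above the table. Origin: centre of underside. Fixed, at one of four places beside the easel that are exchanged at each start.
- finder: Grain focus finder, loose, 200 g, stays where it is: grey foot 62 mm (its x) by 52 mm (its y), tube with yellow collar leaning to its -x, 113 mm tall; tube top about 20 mm to -x of the origin. Stands on the easel near the middle of the edge farthest from the robot. Origin: centre of the foot's underside.

How it is judged:
By the outcome, as a careful person would: the job done as asked, in the order asked, and still so for the second after the job is handed in, with the robot touching nothing.
It also fails if it takes over 128 s, if anything falls off the work surface, if the arm or the gripper's body presses on something with over 40 N, if the wrist force passes 120 N, or if a joint passes its speed limit or range.

## Robot

A 6-joint arm with a two-finger parallel gripper is mounted at the origin on the work surface. World frame = base frame: x ahead of the robot, y to its left, z up, the work surface at z = 0. Lengths are in mm, angles in rad, forces in N, time in s.
With the tool pointing down it reaches from about 325 to 750 mm from the base axis. Payload 7.6 kg.
Tool frame: the origin (TCP) lies at the very end of the fingers, on their centre line; the grasp point (between the pads) lies 19 mm behind it; z points along the fingers, y is the direction in which the jaws open and shut (so a half turn about z gives the same grasp; the last joint's range is limited). The gripper opens to 85 mm and grips with 20 to 120 N. Pads are 22 mm wide; open, the fingers measure 114 mm over their backs; the gripper's body (76 mm by 85 mm) begins 54 mm behind the grasp point. The pads swing forward as they close: fully open they stand 13 mm farther back than shut.
Start: joints at [-1.416, 0.052, 1.401, -0, 1.689, -0.07], TCP at [117.052, -511.808, 201.723] pointing down, gripper open.
Joint ranges: [-2.9, 2.9], [-0.91, 2.17], [0.12, 2.37], [-1.06, 4.2], [0.26, 2.73], [-2.93, 2.93]. Speed limits (rad/s): [2.57, 2.57, 3.01, 3.14, 3.14, 3.14].

## Interface

Orientations are given as a unit quaternion [w, x, y, z].
In Python, from bench import env, viewer, ticket gives the robot as it stands.
- The arm moves only by the tool arm_command, never from a script. Its arguments are lists of equal length, an entry for each row: "jaw": the opening, from 0 (shut) to 1 (fully open); "delta_pos": the shift along the tool's x, y, z in m, a list of three; "delta_rot": the turn, a rotation vector about the tool's x, y, z in rad, a list of three. In form: {"jaw": [jaw, ...], "delta_pos": [[tx, ty, tz], ...], "delta_rot": [[rx, ry, rz], ...]}. A call has 1 to 20 rows; each row is the pose to reach, as a shift and turn from the pose measured when the call began, along the tool's axes at that moment; what a row does not reach only later rows make up. A row lasts 1/10 s, in which the tool goes at most 50 mm and 8.59 degrees, less where a joint would pass 70% of its speed; a pose out of reach is approached as far as the arm can. A call with a gripper value outside its range is refused whole. The fingers move at their own pace and stop on an object; the grip force is fixed at half the most. Time passes only in rows, so rows that repeat a pose let the fingers close. It gives the time, the measured TCP pose, the force and the opening at its end, in the units of the state.
- env.observe(): the state, without advancing time (a new reading comes with each control period).
- viewer.capture(name): name is "side" or "top"; returns a dict with "color" (480x640x3 uint8, red, green, blue), "intrinsics" (3x3 intrinsics, pixels), "T" (4x4, takes a point from camera to world coordinates). Camera axes: x right, y up, looking along -z (the intrinsics and any distortion apply to the point x, -y, -z); pixel columns grow to the right and rows downward; lengths in mm; the calibration is good to about 2 mm. A picture is of the moment at which its call begins. There is no depth.
- ticket.hand_in(): hands the job in, once; it reports no verdict.
The state is a dict: "clock": time; "q": joint angles; "joint_vel": joint speeds; "effort": joint torques, N m; "ee_pos": TCP position; "ee_rot": TCP orientation; "force": force on the tool from outside, world axes, zero at the start; "torque": the same for the moment, N m; "gripper_width": finger opening in mm.
Only numpy, scipy, OpenCV 4.12 (cv2) and the standard library are available. Lean on these libraries where they do the work, as an engineer would, in place of code of your own. Each camera call takes 0.05 s, during which the arm holds its last target. There are 200 camera calls.

## Working session

There is one attempt and no reset: what is moved stays moved. The work goes in short steps, Python scripts to look and compute and a tool call to move; the robot and the scene stay as the last step left them, time stands still between calls to the robot, and variables do not carry over. Pictures are saved under pics/ and viewed, about 12 in all and at most 16, crops included, and the job is handed in when it is done.

Besides the shell and the picture viewer there is one more tool, called after ">>>" by a JSON object that holds its "method" and its "body", one argument or row to a line. arm_command: Moves the arm, as the interface text tells. Its arguments: {"type":"object","properties":{"jaw":{"type":"array","items":{"type":"number"}},"delta_pos":{"type":"array","items":{"type":"array","items":{"type":"number"}}},"delta_rot":{"type":"array","items":{"type":"array","items":{"type":"number"}}}},"required":["jaw","delta_pos","delta_rot"]}

```bash
ls; mkdir -p pics
python3 - <<'E'
from bench import env,viewer
import cv2,numpy as np
np.set_printoptions(suppress=True,precision=3)
for n in("top","side"):
    c=viewer.capture(n); cv2.imwrite(f"pics/{n}0.png",c["color"][...,::-1]); print(n,c["intrinsics"],c["T"],[k for k in c])
print(env.observe())
E
```

```text
pics
top [[465.543   0.    320.661]
 [  0.    465.543 230.782]
 [  0.      0.      1.   ]] [[   0.015    0.994   -0.112  392.874]
 [  -1.       0.018    0.024    8.433]
 [   0.026    0.112    0.993 1121.926]
 [   0.       0.       0.       1.   ]] ['color', 'intrinsics', 'T']
side [[485.746   0.    323.401]
 [  0.    485.746 240.19 ]
 [  0.      0.      1.   ]] [[ -0.708   0.541  -0.453 135.789]
 [ -0.706  -0.547   0.45  393.217]
 [ -0.004   0.639   0.77  698.185]
 [  0.      0.      0.      1.   ]] ['color', 'intrinsics', 'T']
{'clock': 0.1, 'q': array([-1.416,  0.053,  1.402,  0.   ,  1.689, -0.07 ]), 'joint_vel': array([-0.001, -0.001, -0.001,  0.   , -0.   , -0.   ]), 'effort': array([  0.001, -38.258, -36.099,  -0.   ,   0.005,  -0.   ]), 'ee_pos': array([ 117.01 , -511.494,  200.971]), 'ee_rot': array([-0.001,  0.994,  0.112, -0.   ]), 'force': array([0.101, 0.123, 0.01 ]), 'torque': array([-0.024, -0.023,  0.005]), 'gripper_width': 84.87107965624702}
```

View pics/top0.png

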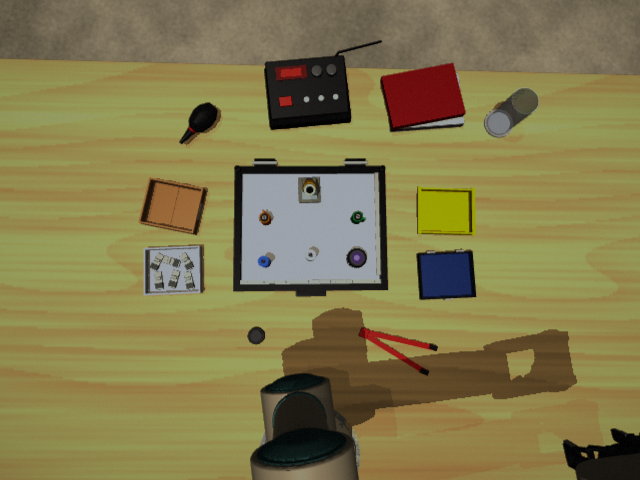

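View pics/side0.png

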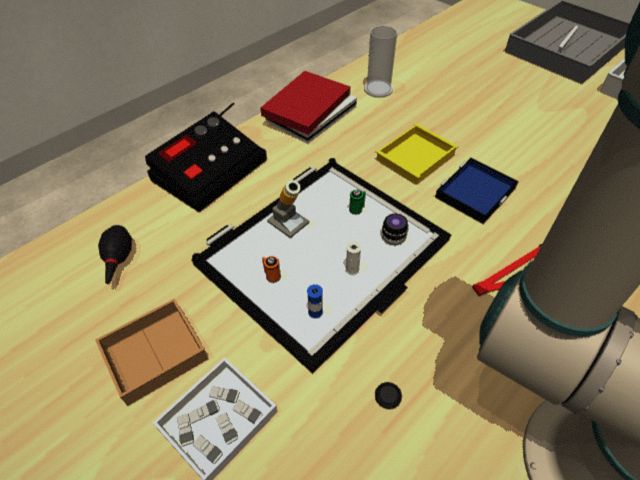

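The top view shows orange (265,217), green (358,217), blue (265,261), white (312,254), the lens (357,258) and the finder (310,188). It also shows the box (174,206), the yellow tray (446,211) and the blue case (446,274). I'll zoom in to measure more exactly.

```bash
cat > h.py <<'E'
from bench import env,viewer
import cv2,numpy as np
from scipy.spatial.transform import Rotation as R
np.set_printoptions(suppress=True,precision=1)
def ray(c,u,v):
    K=c["intrinsics"];d=np.array([(u-K[0,2])/K[0,0],-(v-K[1,2])/K[1,1],-1]);return c["T"][:3,3],c["T"][:3,:3]@d
def at(c,u,v,z):
    o,d=ray(c,u,v);return (o+d*(z-o[2])/d[2])[:2]
def px(c,p):
    q=np.linalg.inv(c["T"])@np.append(p,1);K=c["intrinsics"];return np.array([K[0,0]*q[0]/-q[2]+K[0,2],-K[1,1]*q[1]/-q[2]+K[1,2]])
def crop(c,name,x0,y0,x1,y1,s=4):
    cv2.imwrite(f"pics/{name}.png",cv2.resize(c["color"][y0:y1,x0:x1,::-1],None,fx=s,fy=s,interpolation=cv2.INTER_CUBIC))
E
python3 - <<'E'
from h import *
c=viewer.capture("top"); crop(c,"t1",230,160,390,300,4.9)
s=viewer.capture("side"); crop(s,"s1",250,170,420,330,3.7)
for n,u,v in(("orange",265,217),("green",358,217)): print(n,at(c,u,v,65))
for n,u,v in(("blue",265,261),("white",312,254)): print(n,at(c,u,v,78))
print("lens",at(c,357,258,58))
for n,u,v,z in(("box",174,206,34),("tray",446,211,26),("case",446,274,22)): print(n,at(c,u,v,4))
E
```

```text
orange [541.5 110.6]
green [ 545.6 -102.5]
blue [440.5 106.5]
white [457.9   1.8]
lens [ 451.7 -101.5]
box [572.8 336.1]
tray [ 573.3 -324.5]
case [ 419.8 -322.2]
```

View pics/t1.png

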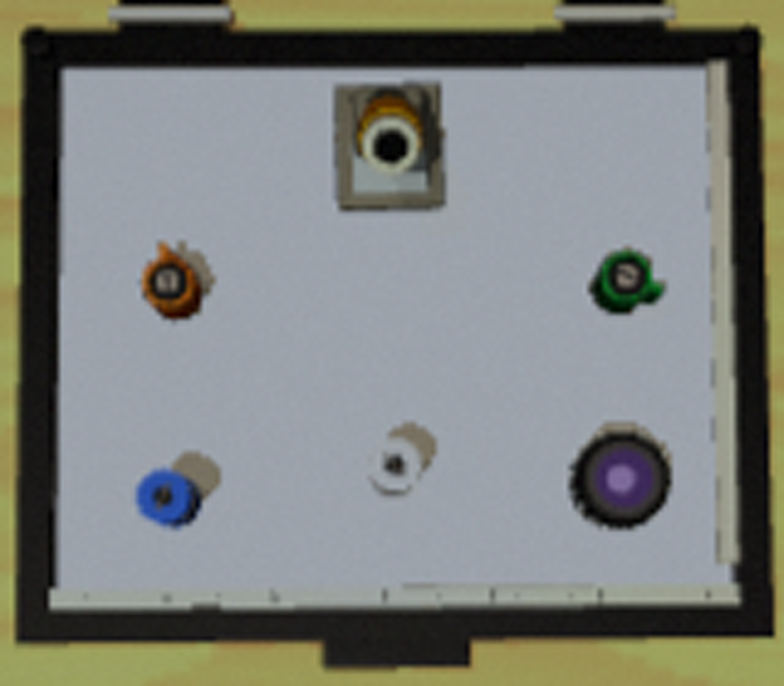

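View pics/s1.png

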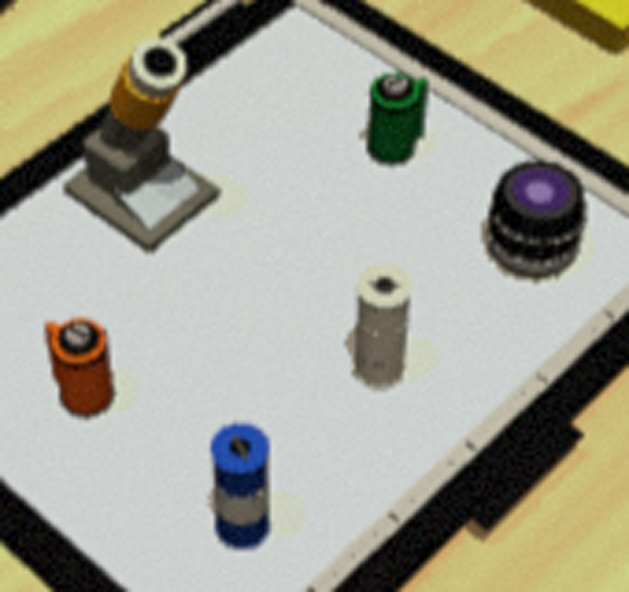

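Run:
```python
from h import *
c=viewer.capture("top"); s=viewer.capture("side")
T=lambda u,v:(230+(u+.5)/4.9-.5,160+(v+.5)/4.9-.5)
S=lambda u,v:(250+(u+.5)/3.7-.5,170+(v+.5)/3.7-.5)
for n,a,b,z in(("orange",(168,281),(79,337),65),("green",(626,276),(396,86),65),("blue",(161,496),(240,447),78),("white",(394,464),(385,285),78),("lens",(621,479),(540,191),58)):
    (o1,d1),(o2,d2)=ray(c,*T(*a)),ray(s,*S(*b))
    x=np.linalg.lstsq(np.c_[d1,-d2],o2-o1,rcond=None)[0]
    print(n,"top",at(c,*T(*a),z),"side",at(s,*S(*b),z),"tri",(o1+d1*x[0]+o2+d2*x[1])/2)
for n,a,b,la,lb in(("orange",(168,281),(79,337),(164,247),(52,326)),("green",(626,276),(396,86),(660,288),(422,82))):
    for cam,F,k,l in((c,T,a,la),(s,S,b,lb)):
        d=at(cam,*F(*l),60)-at(cam,*F(*k),65);print(n,"lip",d,np.degrees(np.arctan2(d[1],d[0])))
hsv=cv2.cvtColor(c["color"],cv2.COLOR_RGB2HSV)
for n,(x0,y0,x1,y1),lo,hi,zt in(("box",(130,170,220,240),(5,100,60),(18,255,255),34),("tray",(405,175,490,245),(24,200,50),(35,255,255),26),("case",(405,240,490,310),(0,0,0),(180,255,110),22)):
    m=np.zeros(hsv.shape[:2],np.uint8);m[y0:y1,x0:x1]=cv2.inRange(hsv[y0:y1,x0:x1],lo,hi)
    m=cv2.morphologyEx(m,cv2.MORPH_OPEN,np.ones((3,3)))
    k=max(cv2.findContours(m,0,2)[0],key=cv2.contourArea)
    P=np.array([at(c,*p[0],zt) for p in k],np.float32);r=cv2.minAreaRect(P);print(n,r)
    cv2.polylines(c["color"],[np.int32(np.round([px(c,[*q,zt]) for q in cv2.boxPoints(r)]))],True,(255,0,255))
im=np.hstack([c["color"][165:305,130:220],c["color"][165:305,405:495]]);cv2.imwrite("pics/box.png",cv2.resize(im[...,::-1],None,fx=4,fy=4))
```

```text
orange top [541.6 113.1] side [538.7 114.2] tri [541.6 113.   61.3]
green top [ 548. -101.] side [ 545.  -100.4] tri [ 547.6 -101.9   62.3]
blue top [440.8 112.2] side [440.1 110.8] tri [440.2 111.6  79. ]
white top [457.2   6.3] side [455.9   5.4] tri [456.5   5.8  78. ]
lens top [ 453.2 -100. ] side [ 452.7 -101.8] tri [ 452.5 -100.2   59.5]
orange lip [16.8  2.8] 9.57958290656047
orange lip [16.5  2.2] 7.729585760518927
green lip [ -4.7 -16.6] -105.70972967012031
green lip [ -4.1 -15.2] -105.26734619194092
box ((569.314453125, 326.52154541015625), (115.36315155029297, 112.51805114746094), 79.64482879638672)
tray ((570.8383178710938, -318.63323974609375), (112.60932922363281, 137.4084930419922), 0.08846937865018845)
case ((418.4556884765625, -316.1556396484375), (111.62639617919922, 136.21591186523438), 3.5011379718780518)
```

View pics/box.png

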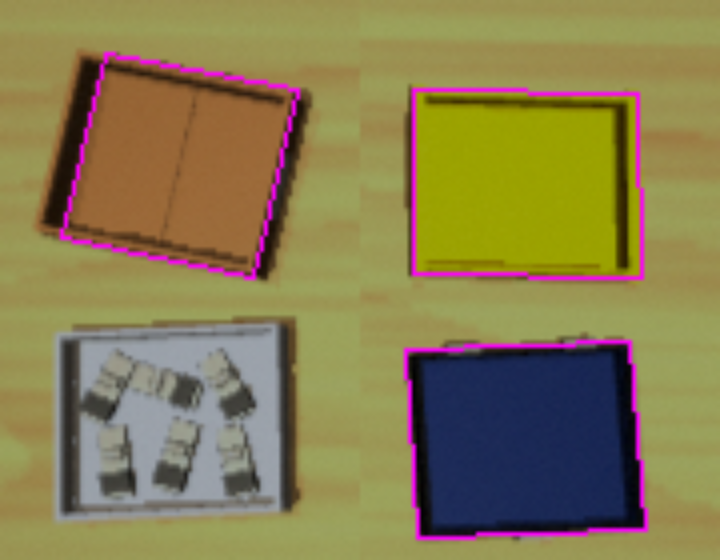

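The pictures show the box tilted about -11°, centred near (570,332). The tray is near (571,-319) at 0° and the case near (418,-318) at 3.5°. Next is a planning helper, then I move.

```bash
cat >> h.py <<'E'
def plan(*W):
    "W: (x,y,z,jaw-axis angle deg); prints tool-frame deltas from the measured pose"
    o=env.observe();p=o["ee_pos"];q=o["ee_rot"];Rn=R.from_quat([*q[1:],q[0]])
    print("t",o["clock"],p,"jaw ang",np.degrees(np.arctan2(*Rn.as_matrix()[1::-1,1])),"w",o["gripper_width"],"F",o["force"])
    for x,y,z,a in W:
        a=np.radians(a);Y=np.array([np.cos(a),np.sin(a),0]);Z=np.array([0,0,-1.]);Rt=R.from_matrix(np.c_[np.cross(Y,Z),Y,Z])
        print(np.round(Rn.inv().apply(np.array([x,y,z])-p)/1000,4).tolist(),np.round((Rn.inv()*Rt).as_rotvec(),4).tolist())
E
python3 -c "
from h import *
plan((540.5,113.5,200,-81.3),(540.5,113.5,100,-81.3))"
```

```text
t 0.3 [ 117.  -511.7  201.4] jaw ang -77.12080352922757 w 85.54399503575729 F [-0.3 -0.7 -0.2]
[0.5522, -0.5151, 0.0017] [-0.0005, -0.0001, 0.0729]
[0.5522, -0.515, 0.1017] [-0.0005, -0.0001, 0.0729]
```

>>> {"method": "arm_command", "body": {
  "jaw": [0.6, 0.6, 0.6, 0.6, 0.6, 0.6, 0.6, 0.6, 0.6, 0.6, 0.6, 0.6, 0.6, 0.6, 0.6, 0.6, 0.6, 0.6, 0.6, 0.6],
  "delta_pos": [
    [0.552, -0.515, 0],
    [0.552, -0.515, 0],
    [0.552, -0.515, 0],
    [0.552, -0.515, 0],
    [0.552, -0.515, 0],
    [0.552, -0.515, 0],
    [0.552, -0.515, 0],
    [0.552, -0.515, 0],
    [0.552, -0.515, 0],
    [0.552, -0.515, 0],
    [0.552, -0.515, 0],
    [0.552, -0.515, 0],
    [0.552, -0.515, 0],
    [0.552, -0.515, 0],
    [0.552, -0.515, 0],
    [0.552, -0.515, 0.002],
    [0.552, -0.515, 0.05],
    [0.552, -0.515, 0.1],
    [0.552, -0.515, 0.1],
    [0.552, -0.515, 0.1]
  ],
  "delta_rot": [
    [0, 0, 0.073],
    [0, 0, 0.073],
    [0, 0, 0.073],
    [0, 0, 0.073],
    [0, 0, 0.073],
    [0, 0, 0.073],
    [0, 0, 0.073],
    [0, 0, 0.073],
    [0, 0, 0.073],
    [0, 0, 0.073],
    [0, 0, 0.073],
    [0, 0, 0.073],
    [0, 0, 0.073],
    [0, 0, 0.073],
    [0, 0, 0.073],
    [0, 0, 0.073],
    [0, 0, 0.073],
    [0, 0, 0.073],
    [0, 0, 0.073],
    [0, 0, 0.073]
  ]
}}

```text
clock: 2.3
ee_pos: [540.2, 113.0, 102.6]
ee_rot: [-0.0, 0.997, 0.076, -0.0]
force: [0.7, 0.2, 1.3]
gripper_width: 51.7
```

```bash
python3 -c "
from h import *
plan((540.5,113.5,60,-81.3),(540.5,113.5,24,-81.3))
s=viewer.capture('side');crop(s,'s2',200,150,420,330,3.6)"
```

```text
t 2.3 [540.2 113.  102.6] jaw ang -81.32780083826862 w 51.67439747479697 F [0.7 0.2 1.3]
[0.0004, -0.0004, 0.0426] [-0.0004, 0.0007, -0.0005]
[0.0004, -0.0004, 0.0786] [-0.0004, 0.0007, -0.0005]
```

View pics/s2.png

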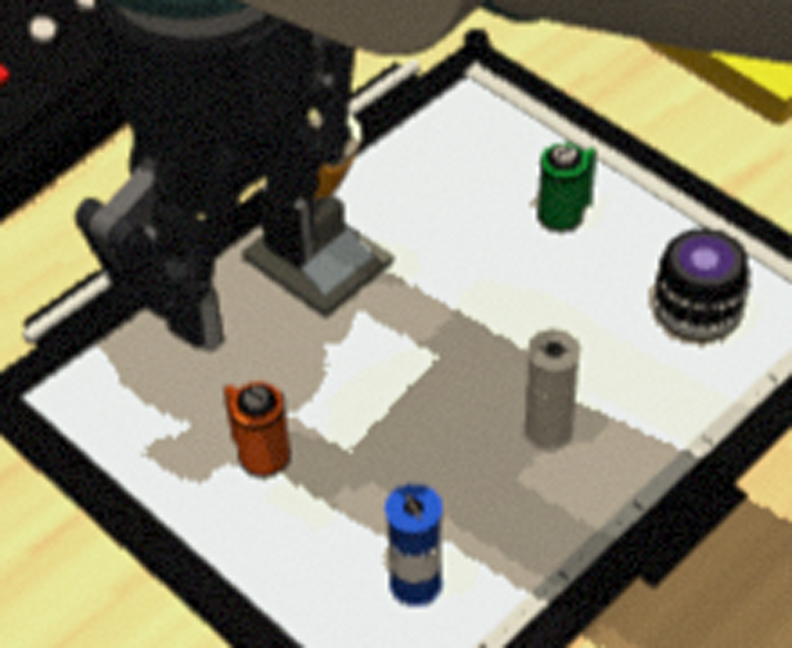

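The view shows the fingers straddling the space above orange (256,400), and tracking is accurate. I'll descend and close.

>>> {"method": "arm_command", "body": {
  "jaw": [0.6, 0.6, 0.6, 0.6, 0.6, 0.6, 0.6, 0.25, 0.25, 0.25, 0.25, 0.25, 0.25, 0.25, 0.25],
  "delta_pos": [
    [0, 0, 0.02],
    [0, 0, 0.04],
    [0, 0, 0.06],
    [0, 0, 0.074],
    [0, 0, 0.078],
    [0, 0, 0.078],
    [0, 0, 0.078],
    [0, 0, 0.078],
    [0, 0, 0.078],
    [0, 0, 0.078],
    [0, 0, 0.078],
    [0, 0, 0.078],
    [0, 0, 0.078],
    [0, 0, 0.078],
    [0, 0, 0.078]
  ],
  "delta_rot": [
    [0, 0, 0],
    [0, 0, 0],
    [0, 0, 0],
    [0, 0, 0],
    [0, 0, 0],
    [0, 0, 0],
    [0, 0, 0],
    [0, 0, 0],
    [0, 0, 0],
    [0, 0, 0],
    [0, 0, 0],
    [0, 0, 0],
    [0, 0, 0],
    [0, 0, 0],
    [0, 0, 0]
  ]
}}

```text
clock: 3.85
ee_pos: [542.4, 113.5, 27.6]
ee_rot: [-0.0, 0.997, 0.076, 0.003]
force: [-1.0, -0.6, 6.2]
gripper_width: 22.2
```

```bash
python3 -c "
from h import *
s=viewer.capture('side');crop(s,'s3',200,150,400,300,4);plan()"
```

```text
t 3.9 [542.4 113.5  27.6] jaw ang -81.32544220478026 w 21.962260972128355 F [-1.  -0.   5.4]
```

View pics/s3.png

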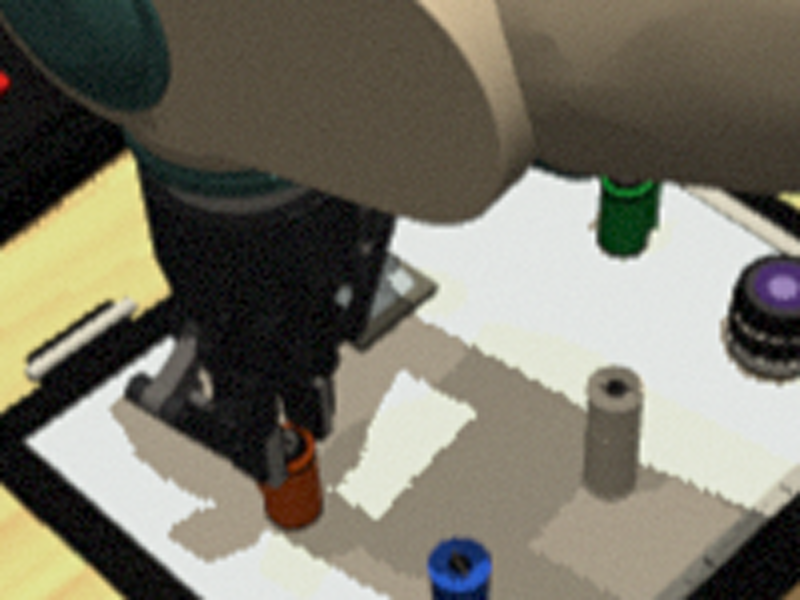

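The pads seem to be on the cassette. Their forward swing while closing presses it on the bed, which explains the 5 N. I'll command a full close and lift.

>>> {"method": "arm_command", "body": {
  "jaw": [0.1, 0.1, 0.1, 0.1, 0.1, 0.1, 0.1, 0.1, 0.1, 0.1, 0.1, 0.1],
  "delta_pos": [
    [0, 0, 0],
    [0, 0, 0],
    [0, 0, -0.005],
    [0, 0, -0.01],
    [0, 0, -0.03],
    [0, 0, -0.06],
    [0, 0, -0.09],
    [0, 0, -0.1],
    [0, 0, -0.1],
    [0, 0, -0.1],
    [0, 0, -0.1],
    [0, 0, -0.1]
  ],
  "delta_rot": [
    [0, 0, 0],
    [0, 0, 0],
    [0, 0, 0],
    [0, 0, 0],
    [0, 0, 0],
    [0, 0, 0],
    [0, 0, 0],
    [0, 0, 0],
    [0, 0, 0],
    [0, 0, 0],
    [0, 0, 0],
    [0, 0, 0]
  ]
}}

```text
clock: 5.1
ee_pos: [541.2, 113.2, 125.9]
ee_rot: [-0.0, 0.997, 0.076, 0.001]
force: [0.6, -0.9, -0.4]
gripper_width: 18.9
```

```bash
python3 -c "
from h import *
s=viewer.capture('side');crop(s,'s4',200,130,400,280,4);plan((540,113,200,-81.3),(571,-290,200,-0),(571,-290,200,-180))"
```

```text
t 5.15 [541.3 113.3 126.2] jaw ang -81.32644376892223 w 18.60056756325554 F [-0.4  0.5 -0.4]
[-0.0011, 0.0, -0.0738] [-0.0004, -0.0029, -0.0005]
[-0.0313, 0.4031, -0.074] [0.0017, -0.0026, -1.4194]
[-0.0313, 0.4031, -0.074] [-0.0027, -0.0018, 1.7222]
```

View pics/s4.png

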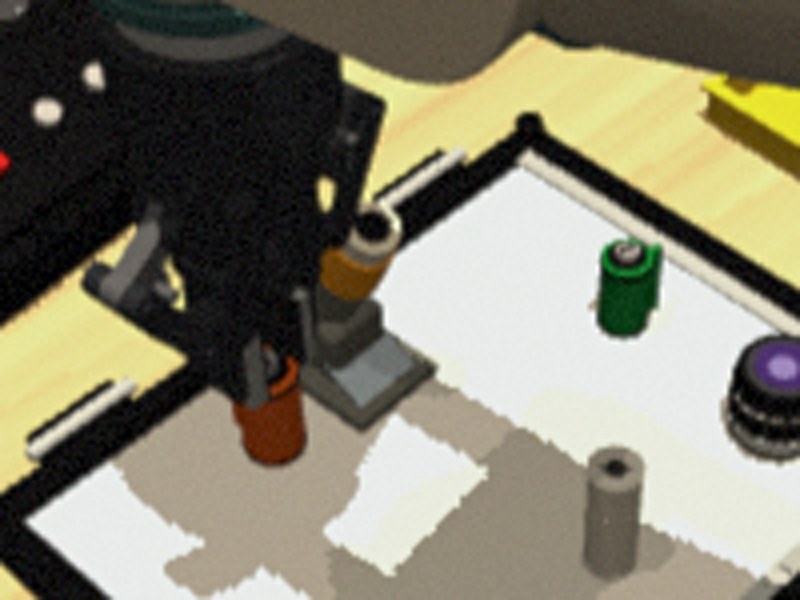

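The cassette is lifted, but the grip looks high, so I'll zoom in and overlay the TCP.

```bash
python3 -c "
from h import *
s=viewer.capture('side');o=env.observe();p=o['ee_pos'];im=s['color'].copy()
im=cv2.resize(im[190:260,220:310],None,fx=8,fy=8,interpolation=cv2.INTER_CUBIC)
f=lambda P:tuple(np.int32(8*(px(s,P)-[220,190])+3.5).tolist())
cv2.circle(im,f(p),4,(0,255,255),-1)
for z0 in(-8,-11.6):
  for r in(0,44): cv2.polylines(im,[np.array([f(p+[12.5*np.cos(t),12.5*np.sin(t),z0+r]) for t in np.linspace(0,6.28,40)])],True,(255,0,255) if z0==-8 else (0,255,0))
im=cv2.convertScaleAbs(im,alpha=1.6,beta=25)
cv2.imwrite('pics/s5.png',im[...,::-1]);print(o['gripper_width'])"
```

```text
19.203336527712263
```

View pics/s5.png

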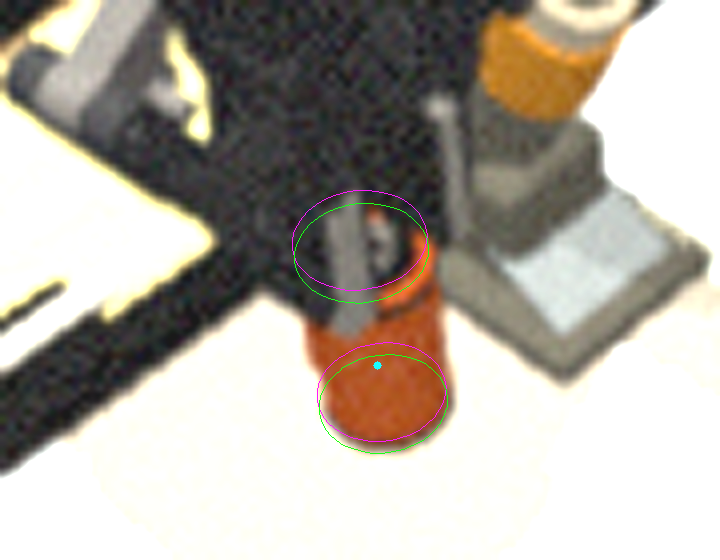

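The base is about 11.6 mm below the TCP and the axis leans a few degrees. Grip is high but holding, so I'll carry it gently and grasp deeper next time.

```bash
python3 -c "
from h import *
plan((541,113,200,-81.3),(596,-319,200,-90),(596,-319,60,-90))"
```

```text
t 5.2 [541.5 113.3 126.6] jaw ang -81.32671896011871 w 19.203336527712263 F [-0.   0.3  0.1]
[-0.0003, 0.0002, -0.0734] [-0.0004, -0.0034, -0.0005]
[-0.011, 0.4355, -0.0737] [-0.0007, -0.0034, 0.1514]
[-0.0115, 0.4356, 0.0663] [-0.0007, -0.0034, 0.1514]
```

>>> {"method": "arm_command", "body": {
  "jaw": [0.1, 0.1, 0.1, 0.1, 0.1, 0.1, 0.1, 0.1, 0.1, 0.1, 0.1, 0.1, 0.1, 0.1, 0.1, 0.1, 0.1, 0.1, 0.1, 0.1],
  "delta_pos": [
    [0, 0.005, -0.02],
    [0, 0.01, -0.05],
    [0, 0.02, -0.073],
    [0, 0.04, -0.073],
    [-0.001, 0.07, -0.073],
    [-0.002, 0.1, -0.073],
    [-0.003, 0.13, -0.073],
    [-0.004, 0.16, -0.073],
    [-0.005, 0.19, -0.073],
    [-0.006, 0.22, -0.073],
    [-0.007, 0.25, -0.073],
    [-0.008, 0.28, -0.073],
    [-0.009, 0.31, -0.073],
    [-0.01, 0.34, -0.073],
    [-0.01, 0.37, -0.073],
    [-0.011, 0.4, -0.073],
    [-0.011, 0.42, -0.073],
    [-0.011, 0.43, -0.06],
    [-0.011, 0.435, -0.04],
    [-0.011, 0.4355, -0.02]
  ],
  "delta_rot": [
    [0, 0, 0],
    [0, 0, 0],
    [0, 0, 0],
    [0, 0, 0],
    [0, 0, 0.02],
    [0, 0, 0.04],
    [0, 0, 0.05],
    [0, 0, 0.06],
    [0, 0, 0.07],
    [0, 0, 0.08],
    [0, 0, 0.09],
    [0, 0, 0.1],
    [0, 0, 0.11],
    [0, 0, 0.12],
    [0, 0, 0.13],
    [0, 0, 0.14],
    [0, 0, 0.15],
    [0, 0, 0.15],
    [0, 0, 0.15],
    [0, 0, 0.15]
  ]
}}

```text
clock: 7.2
ee_pos: [596.0, -319.0, 144.3]
ee_rot: [-0.001, 1.0, 0.001, 0.001]
force: [0.5, -0.3, -0.5]
gripper_width: 19.2
```

```bash
python3 -c "
from h import *
plan((596,-319,30,-90),(596,-319,17,-90))
s=viewer.capture('side');o=env.observe();p=o['ee_pos'];f=lambda P:px(s,P);u=np.int32(f(p)).tolist();print(u)
im=s['color'];x0,y0=u[0]-60,u[1]-60
im=cv2.resize(im[max(y0,0):y0+100,x0:x0+120],None,fx=6,fy=6,interpolation=cv2.INTER_CUBIC);cv2.imwrite('pics/s6.png',cv2.convertScaleAbs(im,alpha=1.6,beta=20)[...,::-1])"
```

```text
t 7.2 [ 596.  -319.   144.3] jaw ang -89.92380699959979 w 19.21045841636607 F [ 0.5 -0.3 -0.5]
[-0.0003, 0.0002, 0.1143] [-0.0015, -0.0026, 0.0013]
[-0.0004, 0.0002, 0.1273] [-0.0015, -0.0026, 0.0013]
[414, 97]
```

View pics/s6.png

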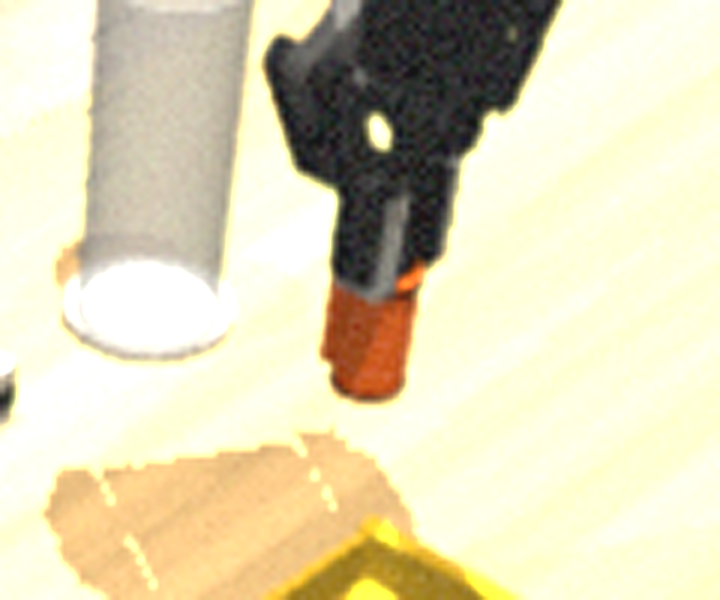

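Orange is held near upright, gripped on its top third. I'll lower it to just above the tray floor.

>>> {"method": "arm_command", "body": {
  "jaw": [0.1, 0.1, 0.1, 0.1, 0.1, 0.1, 0.1, 0.1, 0.1, 0.1, 0.1, 0.1],
  "delta_pos": [
    [0, 0, 0.02],
    [0, 0, 0.045],
    [0, 0, 0.07],
    [0, 0, 0.09],
    [0, 0, 0.105],
    [0, 0, 0.115],
    [0, 0, 0.12],
    [0, 0, 0.123],
    [0, 0, 0.126],
    [0, 0, 0.127],
    [0, 0, 0.128],
    [0, 0, 0.128]
  ],
  "delta_rot": [
    [0, 0, 0],
    [0, 0, 0],
    [0, 0, 0],
    [0, 0, 0],
    [0, 0, 0],
    [0, 0, 0],
    [0, 0, 0],
    [0, 0, 0],
    [0, 0, 0],
    [0, 0, 0],
    [0, 0, 0],
    [0, 0, 0]
  ]
}}

```text
clock: 8.45
ee_pos: [596.1, -317.7, 16.0]
ee_rot: [-0.001, 1.0, 0.001, 0.001]
force: [-3.4, 3.4, 12.5]
gripper_width: 18.8
```

It's in contact with the floor (12 N). I'll open and withdraw.

>>> {"method": "arm_command", "body": {
  "jaw": [0.3, 0.4, 0.5, 0.5, 0.5, 0.5, 0.5, 0.5, 0.5, 0.5, 0.5, 0.5, 0.5, 0.5],
  "delta_pos": [
    [0, 0, 0],
    [0, 0, 0],
    [0, 0, 0],
    [0, 0, 0],
    [0, 0, 0],
    [0, 0, -0.01],
    [0, 0, -0.03],
    [0, 0, -0.06],
    [0, 0, -0.1],
    [0, 0, -0.14],
    [0, 0, -0.18],
    [0, 0, -0.18],
    [0, 0, -0.18],
    [0, 0, -0.18]
  ],
  "delta_rot": [
    [0, 0, 0],
    [0, 0, 0],
    [0, 0, 0],
    [0, 0, 0],
    [0, 0, 0],
    [0, 0, 0],
    [0, 0, 0],
    [0, 0, 0],
    [0, 0, 0],
    [0, 0, 0],
    [0, 0, 0],
    [0, 0, 0],
    [0, 0, 0],
    [0, 0, 0]
  ]
}}

```text
clock: 9.85
ee_pos: [595.3, -318.0, 194.6]
ee_rot: [-0.002, 1.0, 0.001, -0.0]
force: [-0.2, -0.6, -0.6]
gripper_width: 42.6
```

```bash
python3 -c "
from h import *
plan((546.5,-101.5,195,-15.5),(546.5,-101.5,90,-15.5))
c=viewer.capture('top');hsv=cv2.cvtColor(c['color'],cv2.COLOR_RGB2HSV)
crop(c,'t7',400,170,500,250,7)"
```

```text
t 9.85 [ 595.3 -318.   194.6] jaw ang -89.88843826216781 w 42.582181033534575 F [-0.2 -0.6 -0.6]
[-0.0484, -0.2165, 0.0005] [-0.0036, -0.0025, -1.2983]
[-0.0484, -0.2161, 0.1055] [-0.0036, -0.0025, -1.2983]
```

View pics/t7.png

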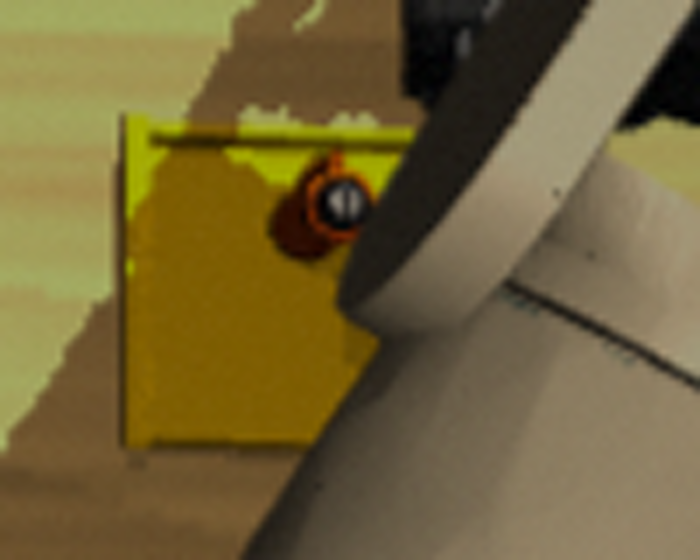

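Orange stands upright in the tray with its knob at (345,205) and its lip toward the rear wall. Next is green.

>>> {"method": "arm_command", "body": {
  "jaw": [0.6, 0.6, 0.6, 0.6, 0.6, 0.6, 0.6, 0.6, 0.6, 0.6, 0.6, 0.6, 0.6, 0.6, 0.6, 0.6, 0.6],
  "delta_pos": [
    [-0.01, -0.045, 0],
    [-0.02, -0.09, 0],
    [-0.03, -0.135, 0],
    [-0.04, -0.18, 0],
    [-0.0484, -0.2165, 0],
    [-0.0484, -0.2165, 0],
    [-0.0484, -0.2165, 0],
    [-0.0484, -0.2165, 0],
    [-0.0484, -0.2165, 0],
    [-0.0484, -0.2165, 0],
    [-0.0484, -0.2165, 0.03],
    [-0.0484, -0.2163, 0.06],
    [-0.0484, -0.2161, 0.09],
    [-0.0484, -0.2161, 0.105],
    [-0.0484, -0.2161, 0.105],
    [-0.0484, -0.2161, 0.105],
    [-0.0484, -0.2161, 0.105]
  ],
  "delta_rot": [
    [0, 0, -0.14],
    [0, 0, -0.28],
    [0, 0, -0.42],
    [0, 0, -0.56],
    [0, 0, -0.7],
    [0, 0, -0.84],
    [0, 0, -0.98],
    [0, 0, -1.12],
    [0, 0, -1.25],
    [-0.003, -0.002, -1.298],
    [-0.003, -0.002, -1.298],
    [-0.003, -0.002, -1.298],
    [-0.003, -0.002, -1.298],
    [-0.003, -0.002, -1.298],
    [-0.003, -0.002, -1.298],
    [-0.003, -0.002, -1.298],
    [-0.003, -0.002, -1.298]
  ]
}}

```text
clock: 11.6
ee_pos: [547.3, -101.7, 92.1]
ee_rot: [0.001, 0.796, 0.605, 0.001]
force: [-0.7, -0.6, 0.9]
gripper_width: 51.3
```

```bash
python3 -c "
from h import *
plan((546.5,-101.5,30,-15.5),(546.5,-101.5,19,-15.5))"
```

```text
t 11.6 [ 547.3 -101.7   92.1] jaw ang -15.51998246923115 w 51.306331477701924 F [-0.7 -0.6  0.9]
[-0.0001, -0.0009, 0.0621] [0.0021, -0.001, -0.0003]
[-0.0001, -0.0009, 0.0731] [0.0021, -0.001, -0.0003]
```

>>> {"method": "arm_command", "body": {
  "jaw": [0.6, 0.6, 0.6, 0.6, 0.6, 0.6, 0.6],
  "delta_pos": [
    [0, -0.001, 0.02],
    [0, -0.001, 0.04],
    [0, -0.001, 0.058],
    [0, -0.001, 0.068],
    [0, -0.001, 0.073],
    [0, -0.001, 0.073],
    [0, -0.001, 0.073]
  ],
  "delta_rot": [
    [0, 0, 0],
    [0, 0, 0],
    [0, 0, 0],
    [0, 0, 0],
    [0, 0, 0],
    [0, 0, 0],
    [0, 0, 0]
  ]
}}

```text
clock: 12.3
ee_pos: [547.2, -101.6, 20.3]
ee_rot: [0.001, 0.796, 0.605, 0.002]
force: [-0.9, 0.2, -0.4]
gripper_width: 51.2
```

>>> {"method": "arm_command", "body": {
  "jaw": [0.4, 0.3, 0.2, 0.1, 0.1, 0.1, 0.1, 0.1],
  "delta_pos": [
    [0, 0, 0],
    [0, 0, 0],
    [0, 0, 0],
    [0, 0, 0],
    [0, 0, 0],
    [0, 0, 0],
    [0, 0, 0],
    [0, 0, 0]
  ],
  "delta_rot": [
    [0, 0, 0],
    [0, 0, 0],
    [0, 0, 0],
    [0, 0, 0],
    [0, 0, 0],
    [0, 0, 0],
    [0, 0, 0],
    [0, 0, 0]
  ]
}}

```text
clock: 13.1
ee_pos: [548.0, -101.7, 21.3]
ee_rot: [0.002, 0.796, 0.605, 0.002]
force: [-0.3, -0.6, 6.4]
gripper_width: 21.0
```

Clean grip, base 5.3 mm below the TCP. Lift and carry to (548,-319) with the jaw at -90°.

```bash
python3 -c "
from h import *
plan((547,-101.5,130,-15.5),(548,-319,130,-90),(548,-319,9.3,-90))"
```

```text
t 13.1 [ 548.  -101.7   21.3] jaw ang -15.515955140287106 w 21.0479246908722 F [-0.3 -0.6  6.4]
[0.0001, -0.0003, -0.1087] [0.006, -0.0011, -0.0003]
[-0.2092, 0.0588, -0.1085] [0.0044, -0.0048, 1.3]
[-0.2094, 0.0581, 0.0122] [0.0044, -0.0048, 1.3]
```

>>> {"method": "arm_command", "body": {
  "jaw": [0.1, 0.1, 0.1, 0.1, 0.1, 0.1, 0.1, 0.1, 0.1, 0.1, 0.1, 0.1, 0.1, 0.1, 0.1, 0.1, 0.1, 0.1, 0.1],
  "delta_pos": [
    [0, 0, -0.01],
    [0, 0, -0.03],
    [0, 0, -0.06],
    [0, 0, -0.09],
    [-0.01, 0.003, -0.108],
    [-0.03, 0.01, -0.108],
    [-0.06, 0.02, -0.108],
    [-0.09, 0.03, -0.108],
    [-0.12, 0.04, -0.108],
    [-0.15, 0.045, -0.108],
    [-0.18, 0.05, -0.108],
    [-0.2, 0.056, -0.108],
    [-0.209, 0.0585, -0.108],
    [-0.2092, 0.0585, -0.108],
    [-0.2093, 0.0585, -0.095],
    [-0.2093, 0.0583, -0.075],
    [-0.2093, 0.0582, -0.055],
    [-0.2093, 0.0582, -0.04],
    [-0.2093, 0.0582, -0.03]
  ],
  "delta_rot": [
    [0, 0, 0],
    [0, 0, 0],
    [0, 0, 0],
    [0, 0, 0],
    [0, 0, 0.08],
    [0, 0, 0.2],
    [0, 0, 0.33],
    [0, 0, 0.46],
    [0, 0, 0.6],
    [0, 0, 0.74],
    [0, 0, 0.88],
    [0, 0, 1.02],
    [0, 0, 1.15],
    [0.004, -0.004, 1.25],
    [0.004, -0.004, 1.3],
    [0.004, -0.004, 1.3],
    [0.004, -0.004, 1.3],
    [0.004, -0.004, 1.3],
    [0.004, -0.004, 1.3]
  ]
}}

```text
clock: 15.0
ee_pos: [547.4, -318.6, 50.1]
ee_rot: [-0.001, 1.0, -0.0, -0.0]
force: [-0.1, -0.1, 0.2]
gripper_width: 20.9
```

```bash
python3 -c "
from h import *
plan((548,-319,20,-90),(548,-319,10,-90))"
```

```text
t 15.0 [ 547.4 -318.6   50.1] jaw ang -90.00046931115203 w 20.87995952287782 F [-0.1 -0.1  0.2]
[0.0007, 0.0004, 0.0301] [-0.0011, 0.0008, -0.0]
[0.0007, 0.0004, 0.0401] [-0.0011, 0.0008, -0.0]
```

>>> {"method": "arm_command", "body": {
  "jaw": [0.1, 0.1, 0.1, 0.1, 0.1, 0.1, 0.1, 0.1, 0.1],
  "delta_pos": [
    [0, 0, 0.01],
    [0, 0, 0.02],
    [0, 0, 0.03],
    [0, 0, 0.035],
    [0, 0, 0.038],
    [0, 0, 0.039],
    [0, 0, 0.04],
    [0, 0, 0.041],
    [0, 0, 0.041]
  ],
  "delta_rot": [
    [0, 0, 0],
    [0, 0, 0],
    [0, 0, 0],
    [0, 0, 0],
    [0, 0, 0],
    [0, 0, 0],
    [0, 0, 0],
    [0, 0, 0],
    [0, 0, 0]
  ]
}}

```text
clock: 15.9
ee_pos: [547.5, -318.8, 9.5]
ee_rot: [-0.0, 1.0, -0.0, -0.0]
force: [-0.3, -0.7, 0.2]
gripper_width: 20.9
```

>>> {"method": "arm_command", "body": {
  "jaw": [0.1, 0.1, 0.1, 0.1],
  "delta_pos": [
    [0, 0, 0.0007],
    [0, 0, 0.0014],
    [0, 0, 0.0014],
    [0, 0, 0.0014]
  ],
  "delta_rot": [
    [0, 0, 0],
    [0, 0, 0],
    [0, 0, 0],
    [0, 0, 0]
  ]
}}

```text
clock: 16.3
ee_pos: [548.1, -318.9, 9.4]
ee_rot: [-0.0, 1.0, 0.0, 0.001]
force: [-0.9, 1.1, 5.9]
gripper_width: 21.1
```

Contact (6 N). Release and withdraw.

>>> {"method": "arm_command", "body": {
  "jaw": [0.3, 0.4, 0.5, 0.5, 0.5, 0.5, 0.5, 0.5, 0.5, 0.5, 0.5, 0.5],
  "delta_pos": [
    [0, 0, 0],
    [0, 0, 0],
    [0, 0, 0],
    [0, 0, 0],
    [0, 0, -0.01],
    [0, 0, -0.03],
    [0, 0, -0.06],
    [0, 0, -0.1],
    [0, 0, -0.14],
    [0, 0, -0.18],
    [0, 0, -0.19],
    [0, 0, -0.19]
  ],
  "delta_rot": [
    [0, 0, 0],
    [0, 0, 0],
    [0, 0, 0],
    [0, 0, 0],
    [0, 0, 0],
    [0, 0, 0],
    [0, 0, 0],
    [0, 0, 0],
    [0, 0, 0],
    [0, 0, 0],
    [0, 0, 0],
    [0, 0, 0]
  ]
}}

```text
clock: 17.5
ee_pos: [548.6, -319.4, 202.5]
ee_rot: [0.001, 1.0, 0.0, 0.003]
force: [0.8, -0.1, -1.1]
gripper_width: 42.8
```

```bash
python3 -c "
from h import *
plan((456.5,5.5,190,-90),(456.5,5.5,100,-90))"
```

```text
t 17.5 [ 548.6 -319.4  202.5] jaw ang -89.99575684276945 w 42.84521791338415 F [ 0.8 -0.1 -1.1]
[-0.0922, -0.325, 0.0111] [0.0028, -0.0057, 0.0001]
[-0.0927, -0.3252, 0.1011] [0.0028, -0.0057, 0.0001]
```

>>> {"method": "arm_command", "body": {
  "jaw": [0.6, 0.6, 0.6, 0.6, 0.6, 0.6, 0.6, 0.6, 0.6, 0.6, 0.6, 0.6, 0.6, 0.6, 0.6],
  "delta_pos": [
    [-0.0128, -0.045, 0.011],
    [-0.0256, -0.09, 0.011],
    [-0.0384, -0.135, 0.011],
    [-0.051, -0.18, 0.011],
    [-0.064, -0.225, 0.011],
    [-0.077, -0.27, 0.011],
    [-0.0895, -0.315, 0.011],
    [-0.0922, -0.325, 0.011],
    [-0.0922, -0.325, 0.011],
    [-0.0922, -0.325, 0.03],
    [-0.0925, -0.325, 0.06],
    [-0.0927, -0.325, 0.09],
    [-0.0927, -0.325, 0.101],
    [-0.0927, -0.325, 0.101],
    [-0.0927, -0.325, 0.101]
  ],
  "delta_rot": [
    [0, 0, 0],
    [0, 0, 0],
    [0, 0, 0],
    [0, 0, 0],
    [0, 0, 0],
    [0, 0, 0],
    [0.0028, -0.005, 0],
    [0.0028, -0.005, 0],
    [0.0028, -0.005, 0],
    [0.0028, -0.005, 0],
    [0.0028, -0.005, 0],
    [0.0028, -0.005, 0],
    [0.0028, -0.005, 0],
    [0.0028, -0.005, 0],
    [0.0028, -0.005, 0]
  ]
}}

```text
clock: 19.0
ee_pos: [457.1, 4.7, 101.1]
ee_rot: [0.0, 1.0, -0.0, 0.001]
force: [0.8, 0.1, -0.7]
gripper_width: 51.8
```

```bash
python3 -c "
from h import *
plan((456.5,5.5,26,-90))"
```

```text
t 19.0 [457.1   4.7 101.1] jaw ang -90.04231743194046 w 51.7630129469911 F [ 0.8  0.1 -0.7]
[-0.0008, -0.0008, 0.0751] [0.0002, -0.0018, -0.0007]
```

>>> {"method": "arm_command", "body": {
  "jaw": [0.6, 0.6, 0.6, 0.6, 0.6, 0.6, 0.6, 0.4, 0.3, 0.2, 0.1, 0.1, 0.1, 0.1, 0.1],
  "delta_pos": [
    [0, -0.001, 0.02],
    [0, -0.001, 0.04],
    [0, -0.001, 0.06],
    [0, -0.001, 0.072],
    [0, -0.001, 0.075],
    [0, -0.001, 0.075],
    [0, -0.001, 0.075],
    [0, -0.001, 0.075],
    [0, -0.001, 0.075],
    [0, -0.001, 0.075],
    [0, -0.001, 0.075],
    [0, -0.001, 0.075],
    [0, -0.001, 0.075],
    [0, -0.001, 0.075],
    [0, -0.001, 0.075]
  ],
  "delta_rot": [
    [0, 0, 0],
    [0, 0, 0],
    [0, 0, 0],
    [0, 0, 0],
    [0, 0, 0],
    [0, 0, 0],
    [0, 0, 0],
    [0, 0, 0],
    [0, 0, 0],
    [0, 0, 0],
    [0, 0, 0],
    [0, 0, 0],
    [0, 0, 0],
    [0, 0, 0],
    [0, 0, 0]
  ]
}}

```text
clock: 20.5
ee_pos: [457.8, 5.8, 26.9]
ee_rot: [0.0, 1.0, -0.0, 0.002]
force: [-0.6, 1.1, 6.2]
gripper_width: 21.5
```

```bash
python3 -c "
from h import *
plan((457,5.5,160,-90),(594,327,160,-100.5),(594,327,60,-100.5))"
```

```text
t 20.5 [457.8   5.8  26.9] jaw ang -90.03738312067681 w 21.504793130830752 F [-0.6  1.1  6.2]
[-0.0004, 0.0003, -0.1331] [0.0001, -0.0032, -0.0007]
[0.1364, -0.3213, -0.1327] [-0.0002, -0.0031, 0.1826]
[0.1361, -0.3213, -0.0327] [-0.0002, -0.0031, 0.1826]
```

>>> {"method": "arm_command", "body": {
  "jaw": [0.1, 0.1, 0.1, 0.1, 0.1, 0.1, 0.1, 0.1, 0.1, 0.1, 0.1, 0.1, 0.1, 0.1, 0.1, 0.1, 0.1, 0.1, 0.1, 0.1],
  "delta_pos": [
    [0, 0, -0.01],
    [0, 0, -0.03],
    [0, 0, -0.06],
    [0, 0, -0.09],
    [0.004, -0.01, -0.12],
    [0.0128, -0.03, -0.133],
    [0.0256, -0.06, -0.133],
    [0.0384, -0.09, -0.133],
    [0.051, -0.12, -0.133],
    [0.064, -0.15, -0.133],
    [0.0765, -0.18, -0.133],
    [0.0892, -0.21, -0.133],
    [0.102, -0.24, -0.133],
    [0.1146, -0.27, -0.133],
    [0.127, -0.3, -0.133],
    [0.1364, -0.3213, -0.133],
    [0.1364, -0.3213, -0.125],
    [0.1362, -0.3213, -0.1],
    [0.1361, -0.3213, -0.07],
    [0.1361, -0.3213, -0.04]
  ],
  "delta_rot": [
    [0, 0, 0],
    [0, 0, 0],
    [0, 0, 0],
    [0, 0, 0],
    [0, 0, 0],
    [0, 0, 0.02],
    [0, 0, 0.04],
    [0, 0, 0.06],
    [0, 0, 0.08],
    [0, 0, 0.1],
    [0, 0, 0.12],
    [0, 0, 0.14],
    [0, 0, 0.16],
    [0, 0, 0.18],
    [0, -0.002, 0.182],
    [0, -0.003, 0.182],
    [0, -0.003, 0.182],
    [0, -0.003, 0.182],
    [0, -0.003, 0.182],
    [0, -0.003, 0.182]
  ]
}}

```text
clock: 22.5
ee_pos: [593.8, 326.0, 66.3]
ee_rot: [0.0, 0.996, -0.091, 0.0]
force: [0.4, 0.1, -0.8]
gripper_width: 21.3
```

```bash
python3 -c "
from h import *
plan((594,327,15.5,-100.5))
s=viewer.capture('side');crop(s,'s8',80,200,280,350,4)"
```

```text
t 22.5 [593.8 326.   66.3] jaw ang -100.49552729861452 w 21.280499935607665 F [ 0.4  0.1 -0.8]
[0.0, -0.001, 0.0508] [0.0002, -0.0002, 0.0001]
```

View pics/s8.png

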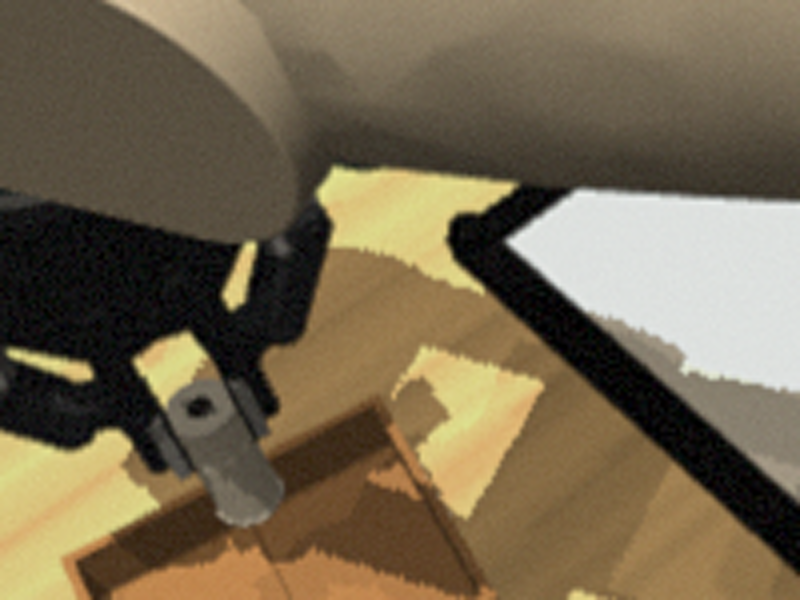

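White is held upright above the box's far half. Lower.

>>> {"method": "arm_command", "body": {
  "jaw": [0.1, 0.1, 0.1, 0.1, 0.1, 0.1, 0.1, 0.1, 0.1, 0.1],
  "delta_pos": [
    [0, -0.001, 0.015],
    [0, -0.001, 0.03],
    [0, -0.001, 0.04],
    [0, -0.001, 0.046],
    [0, -0.001, 0.049],
    [0, -0.001, 0.0505],
    [0, -0.001, 0.0515],
    [0, -0.001, 0.052],
    [0, -0.001, 0.052],
    [0, -0.001, 0.052]
  ],
  "delta_rot": [
    [0, 0, 0],
    [0, 0, 0],
    [0, 0, 0],
    [0, 0, 0],
    [0, 0, 0],
    [0, 0, 0],
    [0, 0, 0],
    [0, 0, 0],
    [0, 0, 0],
    [0, 0, 0]
  ]
}}

```text
clock: 23.55
ee_pos: [594.2, 326.0, 14.8]
ee_rot: [0.001, 0.996, -0.092, 0.0]
force: [-4.2, -5.0, 23.1]
gripper_width: 21.5
```

>>> {"method": "arm_command", "body": {
  "jaw": [0.1, 0.3, 0.4, 0.5, 0.5, 0.5, 0.5, 0.5, 0.5, 0.5, 0.5, 0.5, 0.5],
  "delta_pos": [
    [0, 0, 0],
    [0, 0, 0],
    [0, 0, 0],
    [0, 0, 0],
    [0, 0, 0],
    [0, 0, -0.01],
    [0, 0, -0.03],
    [0, 0, -0.06],
    [0, 0, -0.1],
    [0, 0, -0.14],
    [0, 0, -0.16],
    [0, 0, -0.16],
    [0, 0, -0.16]
  ],
  "delta_rot": [
    [0, 0, 0],
    [0, 0, 0],
    [0, 0, 0],
    [0, 0, 0],
    [0, 0, 0],
    [0, 0, 0],
    [0, 0, 0],
    [0, 0, 0],
    [0, 0, 0],
    [0, 0, 0],
    [0, 0, 0],
    [0, 0, 0],
    [0, 0, 0]
  ]
}}

```text
clock: 24.85
ee_pos: [594.0, 326.2, 174.6]
ee_rot: [0.001, 0.996, -0.092, 0.0]
force: [0.9, -0.6, -0.9]
gripper_width: 42.9
```

```bash
python3 -c "
from h import *
plan((440.5,111.5,175,-90),(440.5,111.5,95,-90))"
```

```text
t 24.85 [594.  326.2 174.6] jaw ang -100.53217118230083 w 42.88546353538241 F [ 0.9 -0.6 -0.9]
[-0.1117, 0.2391, -0.0001] [0.0018, -0.0008, -0.1838]
[-0.1118, 0.239, 0.0799] [0.0018, -0.0008, -0.1838]
```

>>> {"method": "arm_command", "body": {
  "jaw": [0.6, 0.6, 0.6, 0.6, 0.6, 0.6, 0.6, 0.6, 0.6, 0.6, 0.6, 0.6, 0.6],
  "delta_pos": [
    [-0.02, 0.042, 0],
    [-0.04, 0.085, 0],
    [-0.06, 0.128, 0],
    [-0.08, 0.171, 0],
    [-0.1, 0.214, 0],
    [-0.1117, 0.239, 0],
    [-0.1117, 0.239, 0],
    [-0.1117, 0.239, 0.03],
    [-0.1118, 0.239, 0.06],
    [-0.1118, 0.239, 0.08],
    [-0.1118, 0.239, 0.08],
    [-0.1118, 0.239, 0.08],
    [-0.1118, 0.239, 0.08]
  ],
  "delta_rot": [
    [0, 0, -0.04],
    [0, 0, -0.08],
    [0, 0, -0.12],
    [0, 0, -0.16],
    [0, 0, -0.184],
    [0.001, 0, -0.184],
    [0.001, 0, -0.184],
    [0.001, 0, -0.184],
    [0.001, 0, -0.184],
    [0.001, 0, -0.184],
    [0.001, 0, -0.184],
    [0.001, 0, -0.184],
    [0.001, 0, -0.184]
  ]
}}

```text
clock: 26.15
ee_pos: [441.2, 111.9, 96.0]
ee_rot: [0.0, 1.0, 0.0, 0.001]
force: [0.4, -0.2, 0.2]
gripper_width: 51.2
```

```bash
python3 -c "
from h import *
plan((440.5,111.5,26,-90))"
```

```text
t 26.15 [441.2 111.9  96. ] jaw ang -89.97281383973217 w 51.188140904721685 F [ 0.4 -0.2  0.2]
[-0.0009, 0.0003, 0.07] [0.0005, -0.0023, 0.0005]
```

>>> {"method": "arm_command", "body": {
  "jaw": [0.6, 0.6, 0.6, 0.6, 0.6, 0.6, 0.6, 0.4, 0.3, 0.2, 0.1, 0.1, 0.1, 0.1, 0.1],
  "delta_pos": [
    [-0.001, 0, 0.02],
    [-0.001, 0, 0.04],
    [-0.001, 0, 0.058],
    [-0.001, 0, 0.067],
    [-0.001, 0, 0.07],
    [-0.001, 0, 0.07],
    [-0.001, 0, 0.07],
    [-0.001, 0, 0.07],
    [-0.001, 0, 0.07],
    [-0.001, 0, 0.07],
    [-0.001, 0, 0.07],
    [-0.001, 0, 0.07],
    [-0.001, 0, 0.07],
    [-0.001, 0, 0.07],
    [-0.001, 0, 0.07]
  ],
  "delta_rot": [
    [0, 0, 0],
    [0, 0, 0],
    [0, 0, 0],
    [0, 0, 0],
    [0, 0, 0],
    [0, 0, 0],
    [0, 0, 0],
    [0, 0, 0],
    [0, 0, 0],
    [0, 0, 0],
    [0, 0, 0],
    [0, 0, 0],
    [0, 0, 0],
    [0, 0, 0],
    [0, 0, 0]
  ]
}}

```text
clock: 27.65
ee_pos: [440.9, 111.8, 26.7]
ee_rot: [0.0, 1.0, 0.0, 0.002]
force: [-0.5, -1.4, 4.9]
gripper_width: 21.1
```

```bash
python3 -c "
from h import *
plan((440.5,111.5,160,-90),(544,336.5,160,-100.5),(544,336.5,60,-100.5))"
```

```text
t 27.65 [440.9 111.8  26.7] jaw ang -89.97520878994818 w 21.136599021803978 F [-0.5 -1.4  4.9]
[0.0001, 0.0003, -0.1333] [0.0006, -0.0035, 0.0004]
[0.1037, -0.2246, -0.133] [0.0003, -0.0035, 0.1837]
[0.1033, -0.2247, -0.033] [0.0003, -0.0035, 0.1837]
```

>>> {"method": "arm_command", "body": {
  "jaw": [0.1, 0.1, 0.1, 0.1, 0.1, 0.1, 0.1, 0.1, 0.1, 0.1, 0.1, 0.1, 0.1, 0.1, 0.1, 0.1, 0.1, 0.1],
  "delta_pos": [
    [0, 0, -0.01],
    [0, 0, -0.03],
    [0, 0, -0.06],
    [0, 0, -0.09],
    [0.005, -0.01, -0.12],
    [0.0138, -0.03, -0.133],
    [0.0276, -0.06, -0.133],
    [0.0415, -0.09, -0.133],
    [0.0553, -0.12, -0.133],
    [0.069, -0.15, -0.133],
    [0.083, -0.18, -0.133],
    [0.095, -0.207, -0.133],
    [0.1037, -0.2246, -0.133],
    [0.1037, -0.2246, -0.125],
    [0.1036, -0.2246, -0.1],
    [0.1034, -0.2247, -0.07],
    [0.1033, -0.2247, -0.045],
    [0.1033, -0.2247, -0.035]
  ],
  "delta_rot": [
    [0, 0, 0],
    [0, 0, 0],
    [0, 0, 0],
    [0, 0, 0],
    [0, 0, 0],
    [0, 0, 0.02],
    [0, 0, 0.05],
    [0, 0, 0.08],
    [0, 0, 0.11],
    [0, 0, 0.14],
    [0, 0, 0.17],
    [0, 0, 0.184],
    [0, -0.003, 0.184],
    [0, -0.003, 0.184],
    [0, -0.003, 0.184],
    [0, -0.003, 0.184],
    [0, -0.003, 0.184],
    [0, -0.003, 0.184]
  ]
}}

```text
clock: 29.45
ee_pos: [542.1, 335.0, 58.5]
ee_rot: [0.002, 0.996, -0.092, -0.002]
force: [-0.3, 0.6, 0.1]
gripper_width: 21.4
```

```bash
python3 -c "
from h import *
plan((544,336.5,15.7,-100.5))"
```

```text
t 29.45 [542.1 335.   58.5] jaw ang -100.54034043487621 w 21.391659073037303 F [-0.3  0.6  0.1]
[0.0017, -0.002, 0.0428] [0.0039, 0.0038, -0.0007]
```

>>> {"method": "arm_command", "body": {
  "jaw": [0.1, 0.1, 0.1, 0.1, 0.1, 0.1, 0.1, 0.1, 0.1, 0.1],
  "delta_pos": [
    [0.0017, -0.002, 0.012],
    [0.0017, -0.002, 0.025],
    [0.0017, -0.002, 0.034],
    [0.0017, -0.002, 0.039],
    [0.0017, -0.002, 0.041],
    [0.0017, -0.002, 0.042],
    [0.0017, -0.002, 0.0425],
    [0.0017, -0.002, 0.043],
    [0.0017, -0.002, 0.0433],
    [0.0017, -0.002, 0.0433]
  ],
  "delta_rot": [
    [0.004, 0.004, 0],
    [0.004, 0.004, 0],
    [0.004, 0.004, 0],
    [0.004, 0.004, 0],
    [0.004, 0.004, 0],
    [0.004, 0.004, 0],
    [0.004, 0.004, 0],
    [0.004, 0.004, 0],
    [0.004, 0.004, 0],
    [0.004, 0.004, 0]
  ]
}}

```text
clock: 30.45
ee_pos: [544.0, 336.5, 15.3]
ee_rot: [-0.0, 0.996, -0.092, 0.0]
force: [-0.5, -0.3, -0.7]
gripper_width: 21.5
```

>>> {"method": "arm_command", "body": {
  "jaw": [0.1, 0.1, 0.1, 0.1],
  "delta_pos": [
    [0, 0, 0.0005],
    [0, 0, 0.001],
    [0, 0, 0.001],
    [0, 0, 0.001]
  ],
  "delta_rot": [
    [0, 0, 0],
    [0, 0, 0],
    [0, 0, 0],
    [0, 0, 0]
  ]
}}

```text
clock: 30.85
ee_pos: [544.2, 336.6, 14.8]
ee_rot: [-0.0, 0.996, -0.092, 0.0]
force: [-0.9, -0.6, 2.5]
gripper_width: 21.4
```

Just touching (2.5 N). Release and withdraw.

>>> {"method": "arm_command", "body": {
  "jaw": [0.3, 0.4, 0.5, 0.5, 0.5, 0.5, 0.5, 0.5, 0.5, 0.5, 0.5, 0.5],
  "delta_pos": [
    [0, 0, 0],
    [0, 0, 0],
    [0, 0, 0],
    [0, 0, 0],
    [0, 0, -0.01],
    [0, 0, -0.03],
    [0, 0, -0.06],
    [0, 0, -0.1],
    [0, 0, -0.14],
    [0, 0, -0.16],
    [0, 0, -0.16],
    [0, 0, -0.16]
  ],
  "delta_rot": [
    [0, 0, 0],
    [0, 0, 0],
    [0, 0, 0],
    [0, 0, 0],
    [0, 0, 0],
    [0, 0, 0],
    [0, 0, 0],
    [0, 0, 0],
    [0, 0, 0],
    [0, 0, 0],
    [0, 0, 0],
    [0, 0, 0]
  ]
}}

```text
clock: 32.05
ee_pos: [544.0, 336.5, 174.8]
ee_rot: [-0.0, 0.996, -0.092, 0.001]
force: [-0.2, -0.3, -0.1]
gripper_width: 42.6
```

```bash
python3 -c "
from h import *
plan((452.8,-100.5,175,0),(452.8,-100.5,90,0))"
```

```text
t 32.05 [544.  336.5 174.8] jaw ang -100.54437335564839 w 42.590895359330894 F [-0.2 -0.3 -0.1]
[-0.0097, 0.4463, -0.0006] [0.0004, -0.0014, -1.7548]
[-0.0098, 0.4463, 0.0844] [0.0004, -0.0014, -1.7548]
```

>>> {"method": "arm_command", "body": {
  "jaw": [0.5, 0.5, 0.8, 0.8, 0.8, 0.8, 0.8, 0.8, 0.8, 0.8, 0.8, 0.8, 0.8, 0.8, 0.8, 0.8, 0.8, 0.8, 0.8, 0.8],
  "delta_pos": [
    [-0.001, 0.035, 0],
    [-0.002, 0.07, 0],
    [-0.003, 0.11, 0],
    [-0.004, 0.15, 0],
    [-0.005, 0.19, 0],
    [-0.005, 0.23, 0],
    [-0.006, 0.27, 0],
    [-0.007, 0.31, 0],
    [-0.008, 0.35, 0],
    [-0.009, 0.39, 0],
    [-0.009, 0.42, 0],
    [-0.0097, 0.44, 0],
    [-0.0097, 0.4463, 0],
    [-0.0097, 0.4463, 0],
    [-0.0097, 0.4463, 0.03],
    [-0.0097, 0.4463, 0.06],
    [-0.0098, 0.4463, 0.084],
    [-0.0098, 0.4463, 0.084],
    [-0.0098, 0.4463, 0.084],
    [-0.0098, 0.4463, 0.084]
  ],
  "delta_rot": [
    [0, 0, -0.13],
    [0, 0, -0.26],
    [0, 0, -0.4],
    [0, 0, -0.54],
    [0, 0, -0.68],
    [0, 0, -0.82],
    [0, 0, -0.96],
    [0, 0, -1.1],
    [0, 0, -1.24],
    [0, 0, -1.38],
    [0, 0, -1.52],
    [0, 0, -1.66],
    [0, 0, -1.74],
    [0, -0.001, -1.755],
    [0, -0.001, -1.755],
    [0, -0.001, -1.755],
    [0, -0.001, -1.755],
    [0, -0.001, -1.755],
    [0, -0.001, -1.755],
    [0, -0.001, -1.755]
  ]
}}

```text
clock: 34.05
ee_pos: [453.6, -100.4, 91.8]
ee_rot: [0.001, 0.707, 0.707, 0.001]
force: [-0.6, -0.4, 0.3]
gripper_width: 68.4
```

```bash
python3 -c "
from h import *
plan((452.8,-100.5,19,0))
s=viewer.capture('side');crop(s,'s9',250,130,480,300,3.4)"
```

```text
t 34.05 [ 453.6 -100.4   91.8] jaw ang 0.0025860777955065825 w 68.40369180747702 F [-0.6 -0.4  0.3]
[-0.0, -0.001, 0.0728] [0.0024, 0.0006, 0.0]
```

View pics/s9.png

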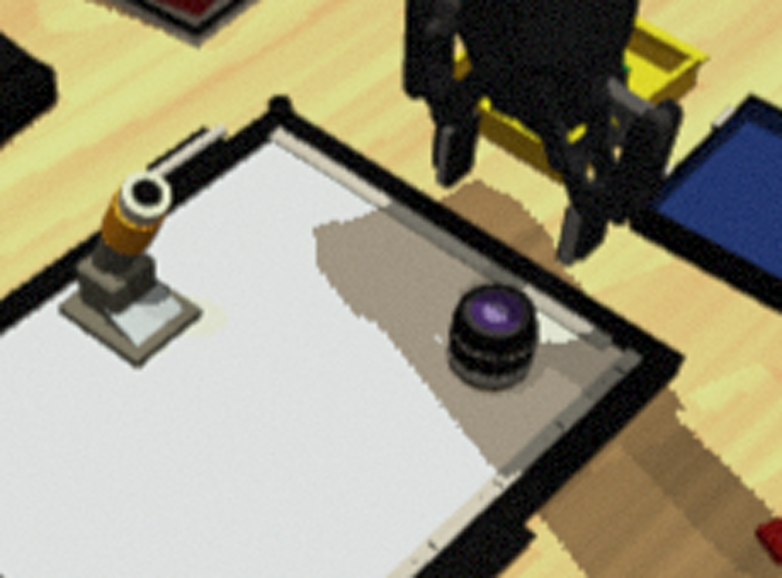

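The fingers straddle the lens axis at (492,310) and the finder stands untouched at (140,310). Descend and close.

>>> {"method": "arm_command", "body": {
  "jaw": [0.8, 0.8, 0.8, 0.8, 0.8, 0.8, 0.8, 0.65, 0.55, 0.45, 0.35, 0.35, 0.35, 0.35, 0.35],
  "delta_pos": [
    [0, -0.001, 0.02],
    [0, -0.001, 0.04],
    [0, -0.001, 0.06],
    [0, -0.001, 0.07],
    [0, -0.001, 0.073],
    [0, -0.001, 0.073],
    [0, -0.001, 0.073],
    [0, -0.001, 0.073],
    [0, -0.001, 0.073],
    [0, -0.001, 0.073],
    [0, -0.001, 0.073],
    [0, -0.001, 0.073],
    [0, -0.001, 0.073],
    [0, -0.001, 0.073],
    [0, -0.001, 0.073]
  ],
  "delta_rot": [
    [0, 0, 0],
    [0, 0, 0],
    [0, 0, 0],
    [0, 0, 0],
    [0, 0, 0],
    [0, 0, 0],
    [0, 0, 0],
    [0, 0, 0],
    [0, 0, 0],
    [0, 0, 0],
    [0, 0, 0],
    [0, 0, 0],
    [0, 0, 0],
    [0, 0, 0],
    [0, 0, 0]
  ]
}}

```text
clock: 35.6
ee_pos: [453.7, -100.7, 20.5]
ee_rot: [0.002, 0.707, 0.707, 0.001]
force: [-2.4, 1.6, 8.1]
gripper_width: 38.0
```

```bash
python3 -c "
from h import *
plan((453,-100.5,110,0),(418,-318,110,-86.5),(418,-318,40,-86.5))"
```

```text
t 35.6 [ 453.7 -100.7   20.5] jaw ang 0.007817047683790055 w 38.01548671738289 F [-2.4  1.6  8.1]
[0.0001, -0.0003, -0.0895] [0.0048, 0.0012, 0.0001]
[-0.2174, -0.0353, -0.0894] [0.0047, -0.0026, 1.5098]
[-0.2173, -0.0356, -0.0194] [0.0047, -0.0026, 1.5098]
```

>>> {"method": "arm_command", "body": {
  "jaw": [0.2, 0.2, 0.2, 0.2, 0.2, 0.2, 0.2, 0.2],
  "delta_pos": [
    [0, 0, 0],
    [0, 0, 0],
    [0, 0, 0],
    [0, 0, -0.005],
    [0, 0, -0.01],
    [0, 0, -0.015],
    [0, 0, -0.02],
    [0, 0, -0.02]
  ],
  "delta_rot": [
    [0, 0, 0],
    [0, 0, 0],
    [0, 0, 0],
    [0, 0, 0],
    [0, 0, 0],
    [0, 0, 0],
    [0, 0, 0],
    [0, 0, 0]
  ]
}}

```text
clock: 36.4
ee_pos: [454.2, -100.9, 41.5]
ee_rot: [0.003, 0.707, 0.707, 0.002]
force: [0.0, -0.4, -1.8]
gripper_width: 38.3
```

```bash
python3 -c "
from h import *
plan((453,-100.5,110,0),(418,-318,110,-86.5),(418,-318,40,-86.5))
s=viewer.capture('side');im=cv2.convertScaleAbs(s['color'][150:260,330:450],alpha=1.7,beta=25)
cv2.imwrite('pics/s10.png',cv2.resize(im[...,::-1],None,fx=5.4,fy=5.4,interpolation=cv2.INTER_CUBIC))"
```

```text
t 36.4 [ 454.2 -100.9   41.5] jaw ang 0.006117382656165177 w 38.250563760697105 F [ 0.  -0.4 -1.8]
[0.0003, -0.0007, -0.0685] [0.0064, 0.0017, 0.0001]
[-0.2172, -0.0358, -0.0683] [0.0065, -0.0035, 1.5098]
[-0.2171, -0.0362, 0.0017] [0.0065, -0.0035, 1.5098]
```

View pics/s10.png

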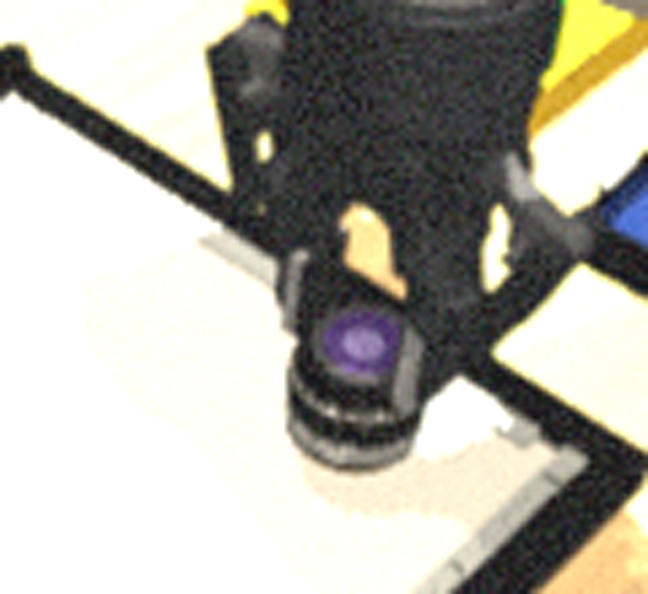

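The lens is held level, glass up, with about 1.8 N of weight on the wrist. Carry it to the case.

>>> {"method": "arm_command", "body": {
  "jaw": [0.2, 0.2, 0.2, 0.2, 0.2, 0.2, 0.2, 0.2, 0.2, 0.2, 0.2, 0.2, 0.2, 0.2, 0.2, 0.2, 0.2, 0.2, 0.2, 0.2],
  "delta_pos": [
    [0, 0, -0.015],
    [0, 0, -0.035],
    [0, 0, -0.055],
    [-0.01, -0.002, -0.068],
    [-0.025, -0.004, -0.068],
    [-0.045, -0.007, -0.068],
    [-0.065, -0.011, -0.068],
    [-0.085, -0.014, -0.068],
    [-0.105, -0.017, -0.068],
    [-0.125, -0.02, -0.068],
    [-0.145, -0.024, -0.068],
    [-0.165, -0.027, -0.068],
    [-0.185, -0.03, -0.068],
    [-0.2, -0.033, -0.068],
    [-0.212, -0.035, -0.068],
    [-0.2172, -0.0358, -0.068],
    [-0.2172, -0.0359, -0.055],
    [-0.2171, -0.036, -0.035],
    [-0.2171, -0.0362, -0.015],
    [-0.2171, -0.0362, 0]
  ],
  "delta_rot": [
    [0, 0, 0],
    [0, 0, 0],
    [0, 0, 0],
    [0, 0, 0.06],
    [0, 0, 0.17],
    [0, 0, 0.29],
    [0, 0, 0.41],
    [0, 0, 0.53],
    [0, 0, 0.65],
    [0, 0, 0.77],
    [0, 0, 0.89],
    [0, 0, 1.01],
    [0, 0, 1.13],
    [0, 0, 1.25],
    [0, 0, 1.37],
    [0.006, -0.003, 1.47],
    [0.006, -0.003, 1.51],
    [0.006, -0.003, 1.51],
    [0.006, -0.003, 1.51],
    [0.006, -0.003, 1.51]
  ]
}}

```text
clock: 38.45
ee_pos: [417.1, -317.4, 39.3]
ee_rot: [-0.001, 1.0, 0.03, -0.001]
force: [0.2, 0.1, -2.4]
gripper_width: 38.2
```

```bash
python3 -c "
from h import *
plan((418,-318,10,-86.5))"
```

```text
t 38.45 [ 417.1 -317.4   39.3] jaw ang -86.51531337304499 w 38.15973379042785 F [ 0.2  0.1 -2.4]
[0.0009, 0.0007, 0.0293] [-0.0017, 0.0016, -0.0003]
```

>>> {"method": "arm_command", "body": {
  "jaw": [0.2, 0.2, 0.2, 0.2, 0.2, 0.2, 0.2, 0.2],
  "delta_pos": [
    [0.001, 0.001, 0.01],
    [0.001, 0.001, 0.019],
    [0.001, 0.001, 0.025],
    [0.001, 0.001, 0.028],
    [0.001, 0.001, 0.0292],
    [0.001, 0.001, 0.03],
    [0.001, 0.001, 0.03],
    [0.001, 0.001, 0.03]
  ],
  "delta_rot": [
    [0, 0, 0],
    [0, 0, 0],
    [0, 0, 0],
    [0, 0, 0],
    [0, 0, 0],
    [0, 0, 0],
    [0, 0, 0],
    [0, 0, 0]
  ]
}}

```text
clock: 39.25
ee_pos: [418.3, -318.4, 9.7]
ee_rot: [-0.001, 1.0, 0.03, -0.001]
force: [-0.4, -0.0, -1.4]
gripper_width: 38.0
```

>>> {"method": "arm_command", "body": {
  "jaw": [0.2, 0.2, 0.2, 0.2],
  "delta_pos": [
    [0, 0, 0.0006],
    [0, 0, 0.0012],
    [0, 0, 0.0012],
    [0, 0, 0.0012]
  ],
  "delta_rot": [
    [0, 0, 0],
    [0, 0, 0],
    [0, 0, 0],
    [0, 0, 0]
  ]
}}

```text
clock: 39.65
ee_pos: [418.4, -318.5, 8.6]
ee_rot: [-0.0, 1.0, 0.03, -0.0]
force: [-0.1, 0.6, -1.1]
gripper_width: 38.0
```

>>> {"method": "arm_command", "body": {
  "jaw": [0.2, 0.2, 0.2, 0.2],
  "delta_pos": [
    [0, 0, 0.0005],
    [0, 0, 0.0009],
    [0, 0, 0.0009],
    [0, 0, 0.0009]
  ],
  "delta_rot": [
    [0, 0, 0],
    [0, 0, 0],
    [0, 0, 0],
    [0, 0, 0]
  ]
}}

```text
clock: 40.05
ee_pos: [418.6, -318.6, 8.6]
ee_rot: [-0.0, 1.0, 0.03, -0.0]
force: [-2.1, 1.9, 5.4]
gripper_width: 38.3
```

Contact (5 N). Release in steps and withdraw.

>>> {"method": "arm_command", "body": {
  "jaw": [0.5, 0.6, 0.7, 0.7, 0.7, 0.7, 0.7, 0.7, 0.7, 0.7, 0.7, 0.7, 0.7],
  "delta_pos": [
    [0, 0, 0],
    [0, 0, 0],
    [0, 0, 0],
    [0, 0, 0],
    [0, 0, 0],
    [0, 0, -0.01],
    [0, 0, -0.03],
    [0, 0, -0.06],
    [0, 0, -0.1],
    [0, 0, -0.14],
    [0, 0, -0.18],
    [0, 0, -0.19],
    [0, 0, -0.19]
  ],
  "delta_rot": [
    [0, 0, 0],
    [0, 0, 0],
    [0, 0, 0],
    [0, 0, 0],
    [0, 0, 0],
    [0, 0, 0],
    [0, 0, 0],
    [0, 0, 0],
    [0, 0, 0],
    [0, 0, 0],
    [0, 0, 0],
    [0, 0, 0],
    [0, 0, 0]
  ]
}}

```text
clock: 41.35
ee_pos: [419.4, -319.3, 201.4]
ee_rot: [0.001, 1.0, 0.03, 0.002]
force: [0.3, 0.4, 0.6]
gripper_width: 59.7
```

```bash
python3 -c "
from h import *
plan((350,-20,200,-86.5))"
```

```text
t 41.35 [ 419.4 -319.3  201.4] jaw ang -86.50807301242533 w 59.66081828296405 F [0.3 0.4 0.6]
[-0.051, -0.303, 0.0004] [0.0027, -0.003, -0.0001]
```

>>> {"method": "arm_command", "body": {
  "jaw": [0.7, 0.7, 0.7, 0.7, 0.7, 0.7, 0.7, 0.7, 0.7, 0.7, 0.7],
  "delta_pos": [
    [-0.006, -0.04, -0.01],
    [-0.012, -0.08, -0.01],
    [-0.018, -0.12, -0.01],
    [-0.024, -0.16, -0.01],
    [-0.03, -0.2, -0.01],
    [-0.03, -0.24, -0.01],
    [-0.03, -0.28, -0.01],
    [-0.03, -0.3, -0.01],
    [-0.03, -0.3, -0.01],
    [-0.03, -0.3, -0.01],
    [-0.03, -0.3, -0.01]
  ],
  "delta_rot": [
    [0, 0, 0],
    [0, 0, 0],
    [0, 0, 0],
    [0, 0, 0],
    [0, 0, 0],
    [0, 0, 0],
    [0, 0, 0],
    [0, 0, 0],
    [0, 0, 0],
    [0, 0, 0],
    [0, 0, 0]
  ]
}}

```text
clock: 42.45
ee_pos: [371.0, -22.5, 209.7]
ee_rot: [0.001, 1.0, 0.03, 0.001]
force: [0.7, -1.0, -0.3]
gripper_width: 60.0
```

```bash
python3 -c "
from h import *
plan()
c=viewer.capture('top')['color'];s=viewer.capture('side')['color']
z=lambda a,f:cv2.resize(a,None,fx=f,fy=f,interpolation=cv2.INTER_CUBIC)
a=np.hstack([z(c[165:305,130:220],2.8),z(c[165:305,400:500],2.8)])
b=np.hstack([z(s[290:410,85:215],2),z(s[110:230,370:525],2)])
w=max(a.shape[1],b.shape[1]);p=lambda m:np.pad(m,((0,0),(0,w-m.shape[1]),(0,0)))
im=cv2.convertScaleAbs(np.vstack([p(a),p(b)])[:600],alpha=1.4,beta=10);print(im.shape)
cv2.imwrite('pics/f1.png',im[...,::-1])"
```

```text
t 42.45 [371.  -22.5 209.7] jaw ang -86.57190896545082 w 59.996988193527 F [ 0.7 -1.  -0.3]
(600, 570, 3)
```

View pics/f1.png

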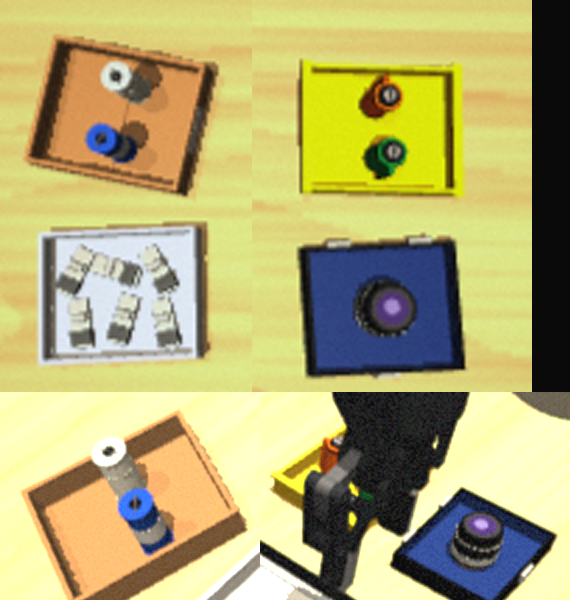

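All five stand upright in their containers: white (116,75), blue (100,138), orange (388,95), green (392,152) and the lens centred (388,308) glass up. I'll check the finder numerically against the first picture, then hand in.

```bash
python3 -c "
from h import *
a=cv2.imread('pics/top0.png')[170:206,292:328];b=viewer.capture('top')['color'][...,::-1][168:208,290:330]
r=cv2.matchTemplate(np.ascontiguousarray(b),a,cv2.TM_CCOEFF_NORMED);print(np.round(r,3),cv2.minMaxLoc(r)[1:4:2])"
```

```text
[[0.6 0.7 0.7 0.7 0.6]
 [0.7 0.8 0.9 0.8 0.7]
 [0.8 0.9 1.  0.9 0.8]
 [0.7 0.8 0.9 0.8 0.7]
 [0.5 0.6 0.7 0.6 0.5]] (0.9995143413543701, (2, 2))
```

The finder hasn't moved (best match at zero shift, 0.9995).

```bash
python3 -c "
from bench import ticket
print(ticket.hand_in())"
```

```text
the job is handed in; nothing more can be done
None
```

The job is done and handed in at about 42.5 s of the 128 s allowed. Both cassettes are in the yellow tray, both 120 rolls are in the cardboard box, and the lens is in the lens case, glass up. I placed them in that order, and lowered each one until it touched the floor before releasing it.

**Last checks:** The final top view shows all five standing upright in their containers, with the gripper clear. The side view agrees for the rolls and the lens, but the gripper hid the cassettes there. The finder has not moved: it matches the first picture at zero pixel shift (0.9995).

**What was not ideal:**
- **Orange cassette:** my first grasp was high and it hung slightly tilted. It touched down with about 12 N and stood upright once released.
- **White roll:** it touched down with about 23 N. The blue roll, the green cassette and the lens touched at 6 N or less.
- **Gripper width:** it read 2–8 mm less than the real diameters (about 21 for 23–25 mm parts and 38 for the 46 mm lens). I never explained this, but nothing slipped.

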